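Hold the last bleached peg over its slot with tongs

TASK

The last pink peg is still wet with bleach, so never touch it with the gripper: pick up the spring tongs by their arms, squeeze them on the peg and lift it. Finish while still holding it in the tongs, still and level, about 6 cm above the middle of the one empty slot of the grey drying tray (the slot with the blue pad), with its nose pointing the same way as the noses of the five pegs in the tray. Leave those five pegs, the steel cap, the funnel and the lidded pot where they are.

Things in the scene. Friction and masses are not known exactly. Their poses are not given: they have to be found in the camera images.
- tongs: Steel spring tongs lying on their side on the shelf, 203 mm long, 22 mm tall as they lie, about 0.12 kg. Origin on the underside, midway between the arms at the place to grip them, near the centre of mass; x along the tongs to the jaws, y across to the left arm, z up. Round hinge post (22 mm across) at x = -90 mm. The arms are upright steel strips 3 mm thick, 1 to 21 mm above the underside.
- tongs_grip (a point): Middle of the two teal grip sleeves (50 mm long, 20 mm tall), on the tongs' x axis, 11 mm above the underside; axes as the tongs'. Over the sleeves: 57 mm sprung open, 42 mm half squeezed (sleeves then parallel, a good way to carry the tongs empty), 32 mm on a peg. Grip both from above, fingers closing along y. Spring: 7 N here starts to close them, 11 N closes on a peg; let go, they open.
- tongs_jaws (a point): Point midway between the jaws (teal pads 34 mm long, 22 mm tall, 6 mm thick): on the tongs' x axis, 93 mm ahead of the grip place, 11 mm above the underside; axes as the tongs'. Jaw faces about 64 mm apart sprung open, 33 mm half squeezed (42 mm over the sleeves); they can close to 7 mm.
- tong_left (a joint): How far the left arm is squeezed: 0 rad sprung open, 0.155 rad fully closed, about 0.085 half squeezed, 0.135 on a peg. The right arm follows it equally.
- wet_peg: The wet pale pink plastic spring peg, lying alone on the white shelf. 77 mm long, 14 mm wide, 14 mm high, 10 to 22 g. Origin mid-underside; x points to its nose (closed end with a dark steel band). Sides upright and parallel from x = -20 to +37 mm: jaws hold it well at the origin. The tail (x below -18) flares to 22 mm. At the start its nose points within 30 deg of straight away from the robot.
- wet_peg_nose (a point): Tip of the wet peg's nose, 37 mm from its origin along its x, 7 mm above its underside.
- tray: Grey drying tray fixed on the shelf, 106 by 172 mm, rim and slot walls 12 mm high, floor 3 mm thick. Origin mid-underside. Six slots along its x, side by side along its y, 28 mm apart (25 mm wide, 100 mm long inside). The noses of the pegs in it point to its +x, which is -18 to +35 deg (left positive) from straight away from the robot.
- slot_pad: Thin blue pad (90 by 22 by 1 mm) fixed on the floor of the empty slot. Origin mid-underside, 3 mm above the shelf, at the middle of the slot; its x points the way the noses of the pegs in the tray point.
- peg_1: One of the five pegs lying in the tray, same shape and axes as the wet peg (origin mid-underside, x to the nose).
- peg_2: One of the five pegs lying in the tray, same shape and axes as the wet peg (origin mid-underside, x to the nose).
- peg_3: One of the five pegs lying in the tray, same shape and axes as the wet peg (origin mid-underside, x to the nose).
- peg_4: One of the five pegs lying in the tray, same shape and axes as the wet peg (origin mid-underside, x to the nose).
- peg_5: One of the five pegs lying in the tray, same shape and axes as the wet peg (origin mid-underside, x to the nose).
- cap: Steel pole-end cap, 36 mm across and 32 mm high, closed end up; origin mid-underside.
- funnel: Small aluminium funnel standing on its wide mouth, 76 mm across, 75 mm high; origin at the middle of its underside.
- pot: White lidded ceramic pot, 114 mm across, 118 mm high with the lid knob (one piece); origin mid-underside.

How it is judged:
By the outcome, as a careful person would: the job done as asked, in the order asked, and still so for the second after the job is handed in, while the arm keeps its last pose, push and grip.
It also fails if it takes over 42 s, if anything falls off the work surface, if the arm or the gripper's body presses on something with over 40 N, if the wrist force passes 120 N, or if a joint passes its speed limit or range.

ROBOT

A 6-joint arm with a two-finger parallel gripper is mounted at the origin on the work surface. World frame = base frame: x ahead of the robot, y to its left, z up, the work surface at z = 0. Lengths are in m, angles in degrees, forces in N, time in s.
With the tool pointing down it reaches from about 0.3 to 0.75 m from the base axis. Payload 8.5 kg.
Tool frame: the origin (TCP) lies on the centre line of the jaws, within the pads' length; the fingertips stand 14 mm ahead of it and the grasp point (between the pads) lies 5 mm behind it; z points along the fingers, x is the direction in which the jaws open and shut, and the axes are right-handed (so a half turn about z gives the same grasp; the last joint's range is limited). The gripper opens to 85 mm and grips with 20 to 120 N. Pads are 22 mm wide; open, the fingers measure 114 mm over their backs; the gripper's body (76 mm by 85 mm) begins 54 mm behind the grasp point. The pads swing forward as they close: fully open they stand 13 mm farther back than shut.
Start: joints at [-83.554, 21.807, 74.336, -0, 83.858, -12.336], TCP at [0.177, -0.521, 0.245] pointing down, gripper open.
Joint ranges: [-178.18, 178.18], [-50.72, 133.34], [12.68, 142.11], [-81.47, 261.47], [9.98, 163.14], [-165.26, 165.26]. Speed limits (degrees/s): [136.94, 136.94, 180, 180, 180, 180].

INTERFACE

Orientations are given as a 3x3 rotation matrix whose columns are the frame's x, y, z axes.
In Python, from rig import * gives the robot as it stands.
- The arm moves only by the shell command python3 -m crank 'ROWS' [FORCE]. ROWS is JSON, one flat list of numbers, 7 for each row, row after row: the turn, a rotation vector about the world's x, y, z in rad, then the shift along the world's x, y, z in m, then the opening in per cent of the stroke, from 0 (shut) to 100 (fully open). A call has 1 to 20 rows; each row shifts and turns the commanded pose from where the row before left it; what a row does not reach is not made up. A row lasts 1/10 s, in which the tool goes at most 50 mm and 8.59 degrees, less where a joint would pass 70% of its speed; a pose out of reach is approached as far as the arm can. A call is refused whole if a number of a shift passes 0.05 or a number of a turn 0.15, either way. A call with a gripper value outside its range is refused whole. The fingers move at their own pace and stop on an object; FORCE is the grip in N (left out, the last holds). Time passes only in rows, so rows that do not move let the fingers close. It gives the time, the measured TCP pose, the force and the opening at its end, in the units of the state.
- observe(): the state, without advancing time (a new reading comes with each control period).
- get_image(name): name is "side" or "top" or "wrist"; returns a dict with "frame" (384x512x3 uint8, red, green, blue), "fov_y" (degrees; the focal length in pixels is half the picture's height over the tangent of half this angle, whatever the lens; pixels are square), "cx", "cy" (the principal point, pixels), "world_to_cam" (4x4, takes a point from world to camera coordinates). Camera axes: x right, y up, looking along -z (the intrinsics and any distortion apply to the point x, -y, -z); pixel columns grow to the right and rows downward; lengths in m; the calibration is good to about 2 mm. A picture is of the moment at which its call begins. There is no depth.
- close_job(): hands the job in, once; it reports no verdict.
The state is a dict: "time_s": time; "q": joint angles; "qvel": joint speeds; "joint_efforts": joint torques, N m; "position": TCP position; "tool_rot": TCP orientation; "ft_force": force on the tool from outside, world axes, zero at the start; "wrist_torque": the same for the moment, N m; "grip_width": finger opening in m.
Only numpy, scipy, OpenCV 4.12 (cv2) and the standard library are available. Lean on these libraries where they do the work, as an engineer would, in place of code of your own. Each camera call takes 0.05 s, during which the arm holds its last target. There are 200 camera calls.

## Working session

There is one attempt and no reset: what is moved stays moved. The work goes in short steps, Python scripts to look and compute and a shell command to move; the robot and the scene stay as the last step left them, time stands still between calls to the robot, and variables do not carry over. Pictures are saved under pics/ and viewed, about 8 in all and at most 12, crops included, and the job is handed in when it is done.

```bash
ls; mkdir -p pics
python3 - <<'E'
from rig import *
import cv2,json,numpy as np
o=observe();print(o['time_s'],o['position'],np.round(o['tool_rot'],3).tolist(),o['grip_width'])
for n in("top","side","wrist"):
    d=get_image(n);cv2.imwrite(f"pics/{n}0.png",d["frame"][:,:,::-1])
    print(n,[ (k,np.round(v,4).tolist()) for k,v in d.items() if k!="frame"])
a=cv2.imread("pics/top0.png");cv2.imwrite("pics/top0b.png",cv2.resize(a,(800,600),interpolation=cv2.INTER_CUBIC))
a=cv2.imread("pics/side0.png");cv2.imwrite("pics/side0b.png",cv2.resize(a,(800,600),interpolation=cv2.INTER_CUBIC))
E
```

```text
pics
0.0 [ 0.1770225  -0.52043197  0.24469868] [[0.322, -0.947, -0.0], [-0.947, -0.322, 0.001], [-0.001, -0.0, -1.0]] 0.08570381300984099
top [('fov_y', 47.1152), ('cx', 261.3428), ('cy', 180.8326), ('world_to_cam', [[-0.0028, -0.9998, -0.0217, -0.0307], [0.9835, -0.0067, 0.1807, -0.5293], [-0.1808, -0.0209, 0.9833, -1.0899], [0.0, 0.0, 0.0, 1.0]])]
side [('fov_y', 50.062), ('cx', 260.3297), ('cy', 188.7469), ('world_to_cam', [[-0.9504, -0.3109, 0.0101, 0.4923], [0.2109, -0.6203, 0.7555, -0.1813], [-0.2286, 0.7201, 0.6551, -1.04], [0.0, 0.0, 0.0, 1.0]])]
wrist [('fov_y', 71.6692), ('cx', 252.72), ('cy', 190.6165), ('world_to_cam', [[0.3226, -0.9465, -0.001, -0.5495], [0.9109, 0.3107, -0.2714, 0.0373], [0.2572, 0.0866, 0.9625, -0.3793], [0.0, 0.0, 0.0, 1.0]])]
```

View pics/top0b.png

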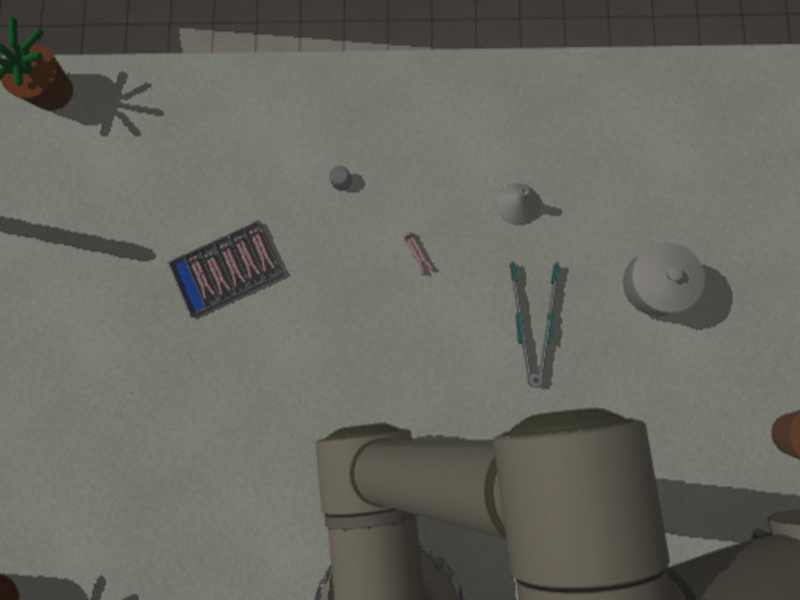

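View pics/side0b.png

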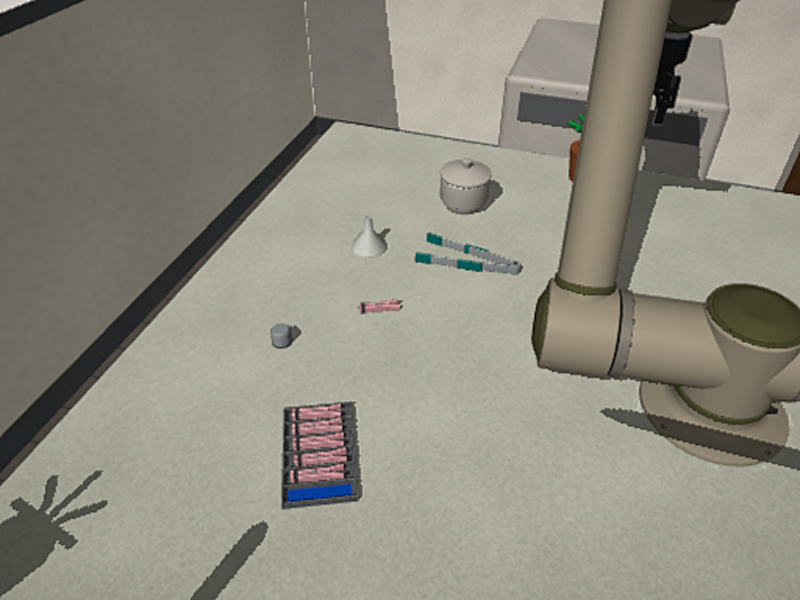

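Top view (800 px scale): tongs at about (535,320), hinge (535,380), jaws (513,270)/(557,270). Wet peg runs from its dark nose at (410,237) to its tail at (428,272). Blue pad is at about (188,287). Next, an enlarged crop.

Run:
```python
import cv2,numpy as np
t=cv2.imread("pics/top0.png");s=cv2.imread("pics/side0.png")
c=lambda a,x,y,w,h,k:cv2.resize(a[y:y+h,x:x+w],None,fx=k,fy=k,interpolation=cv2.INTER_CUBIC)
# top: tray(105,138,80,66) peg(252,144,30,36) tongs(318,160,50,94)
A=np.zeros((600,800,3),np.uint8)
def put(i,x,y):A[y:y+i.shape[0],x:x+i.shape[1]]=i
put(c(t,105,138,80,66,4),0,0)      # 320x264
put(c(t,252,144,30,36,7),330,0)    # 210x252
put(c(t,320,160,45,94,5),550,0)    # 225x470
put(c(s,175,250,60,80,4),0,270)    # 240x320
put(c(s,225,185,36,20,7),250,270)  # 252x140
put(c(s,262,145,75,34,5),250,430) # 375x170 (covers below)
cv2.imwrite("pics/crop0.png",A)
```

```text
(no output)
```

View pics/crop0.png

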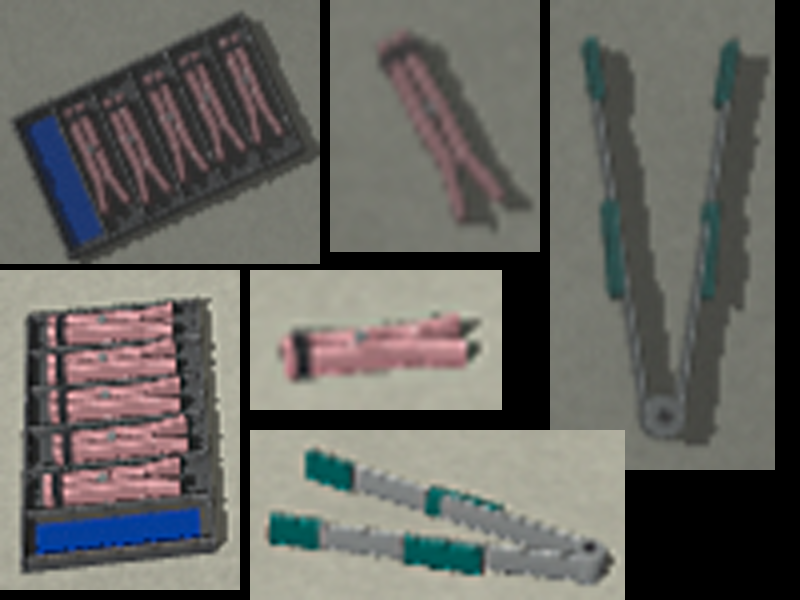

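View pics/wrist0.png

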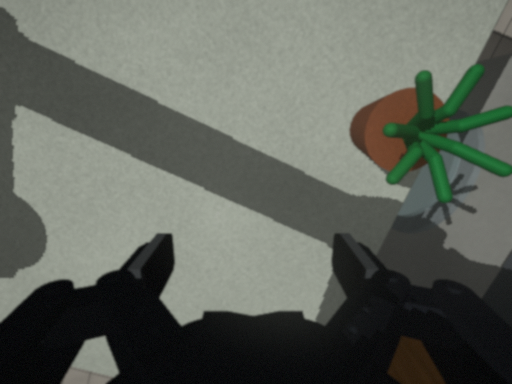

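Noses in the tray point up and left in the top view, about 25° left of straight ahead; the empty slot is at the far left. Now triangulate.

```bash
cat > geo.py <<'E'
import numpy as np
from scipy.optimize import least_squares
T=dict(f=192/np.tan(np.radians(47.1152/2)),c=(261.3428,180.8326),M=np.array([[-0.0028,-0.9998,-0.0217,-0.0307],[0.9835,-0.0067,0.1807,-0.5293],[-0.1808,-0.0209,0.9833,-1.0899]]))
S=dict(f=192/np.tan(np.radians(50.062/2)),c=(260.3297,188.7469),M=np.array([[-0.9504,-0.3109,0.0101,0.4923],[0.2109,-0.6203,0.7555,-0.1813],[-0.2286,0.7201,0.6551,-1.04]]))
def cam(d): return dict(f=192/np.tan(np.radians(d["fov_y"]/2)),c=(d["cx"],d["cy"]),M=np.array(d["world_to_cam"])[:3])
def proj(C,p):
    x=C["M"]@np.append(p,1); return np.array([C["c"][0]+C["f"]*x[0]/-x[2],C["c"][1]+C["f"]*x[1]/x[2]])
def ray(C,uv,z):
    R=C["M"][:,:3];o=-R.T@C["M"][:,3]
    d=R.T@np.array([(uv[0]-C["c"][0])/C["f"],-(uv[1]-C["c"][1])/C["f"],-1]); return o+d*(z-o[2])/d[2]
def tri(*cu):
    r=least_squares(lambda p:np.concatenate([proj(C,p)-u for C,u in cu]),[.5,0,0]); return r.x,np.sqrt(np.mean(r.fun**2))
E
python3 - <<'E'
from geo import *
np.set_printoptions(precision=4,suppress=True)
L=dict(pad=((121.4,182.6),(204.5,315.6)),nose=((260.9,150.3),(230.1,197.4)),tail=((273.4,173.7),(257.9,194.3)),hinge=((342.4,243),(330,168.4)),
jawL=((328.2,168),(266,165)),jawR=((356.2,168.4),(273.4,152)),slL=((332.6,209.9),(300.6,170)),slR=((352,210.2),(304.8,159)))
for k,(a,b) in L.items(): p,e=tri((T,a),(S,b));print(k,p,round(e,2))
pc=[ray(T,u,.004) for u in((112,168.5),(119,166.5),(130.5,196.5),(124,199.5))]
ps=[ray(S,u,.004) for u in((184,314.75),(225,309.75),(225,317),(184,321))]
print(np.array(pc),np.mean(pc,0));print(np.array(ps),np.mean(ps,0))
for k,z in(("nose",.014),("tail",.014),("hinge",.022),("jawL",.02),("jawR",.02),("slL",.02),("slR",.02)):print(k,ray(T,L[k][0],z),ray(S,L[k][1],z))
E
```

```text
pad [0.535  0.3463 0.0029] 0.03
nose [ 0.621  -0.0314  0.0074] 0.04
tail [ 0.5513 -0.0653  0.0124] 0.98
hinge [ 0.3694 -0.24    0.024 ] 0.23
jawL [ 0.5694 -0.2118  0.0082] 0.23
jawR [ 0.5674 -0.2864  0.009 ] 0.28
slL [ 0.4568 -0.2196  0.0105] 0.08
slR [ 0.4551 -0.2687  0.0191] 0.04
[[0.5741 0.3738 0.004 ]
 [0.5795 0.355  0.004 ]
 [0.4968 0.3192 0.004 ]
 [0.4888 0.3364 0.004 ]] [0.5348 0.3461 0.004 ]
[[0.5784 0.3593 0.004 ]
 [0.4971 0.3188 0.004 ]
 [0.4903 0.3358 0.004 ]
 [0.5716 0.3733 0.004 ]] [0.5343 0.3468 0.004 ]
nose [ 0.6191 -0.0316  0.014 ] [ 0.6182 -0.0246  0.014 ]
tail [ 0.5545 -0.0648  0.014 ] [ 0.5463 -0.0633  0.014 ]
hinge [ 0.3703 -0.2403  0.022 ] [ 0.3686 -0.2426  0.022 ]
jawL [ 0.5677 -0.2102  0.02  ] [ 0.5638 -0.197   0.02  ]
jawR [ 0.566  -0.2841  0.02  ] [ 0.5618 -0.2715  0.02  ]
slL [ 0.456  -0.2183  0.02  ] [ 0.4542 -0.2076  0.02  ]
slR [ 0.4549 -0.2686  0.02  ] [ 0.4551 -0.2675  0.02  ]
```

```bash
python3 -m crank '[0,0,-0.12,0.0235,0.023,0,100, 0,0,-0.12,0.0235,0.023,0,100, 0,0,-0.12,0.0235,0.023,0,100, 0,0,0,0.0235,0.023,0,100, 0,0,0,0.0235,0.023,0,100, 0,0,0,0.0235,0.023,0,100, 0,0,0,0.0235,0.023,0,100, 0,0,0,0.0235,0.023,0,100, 0,0,0,0.0235,0.023,0,100, 0,0,0,0.0235,0.023,-0.015,100, 0,0,0,0.0235,0.023,-0.015,100, 0,0,0,0.0235,0.024,-0.015,100, 0,0,0,0,0,0,100, 0,0,0,0,0,0,100]'
cat > look.py <<'E'
import sys,json,cv2,numpy as np
from rig import *
n=sys.argv[1];cams=sys.argv[2].split(",")
o=observe();np.set_printoptions(precision=4,suppress=True)
print(o['time_s'],o['position'],"yawx",np.degrees(np.arctan2(o['tool_rot'][1][0],o['tool_rot'][0][0])),"z",np.array(o['tool_rot'])[:,2],"w",o['grip_width'],"F",np.array(o['ft_force']),"q",np.array(o['q']))
for c in cams:
    d=get_image(c);cv2.imwrite(f"pics/{c}{n}.png",d.pop("frame")[:,:,::-1])
    json.dump({k:np.asarray(v).tolist() for k,v in d.items()},open(f"pics/{c}{n}.json","w"))
    a=cv2.imread(f"pics/{c}{n}.png");cv2.imwrite(f"pics/{c}{n}b.png",cv2.resize(a,(800,600),interpolation=cv2.INTER_CUBIC))
E
python3 look.py 1 wrist
```

```text
time_s: 1.55
position: [0.4592, -0.2433, 0.2]
tool_rot: [[-0.031, -1.0, -0.001], [-1.0, 0.031, 0.0], [-0.0, 0.001, -1.0]]
ft_force: [0.3, -1.0, 0.6]
grip_width: 0.0854
1.55 [ 0.4592 -0.2433  0.2   ] yawx -91.75985191831518 z [-0.0008  0.0005 -1.    ] w 0.0853587005940706 F [ 0.2787 -0.985   0.5573] q [-40.975   21.0385  83.5259  -0.0117  75.4881  50.7878]
```

View pics/wrist1b.png

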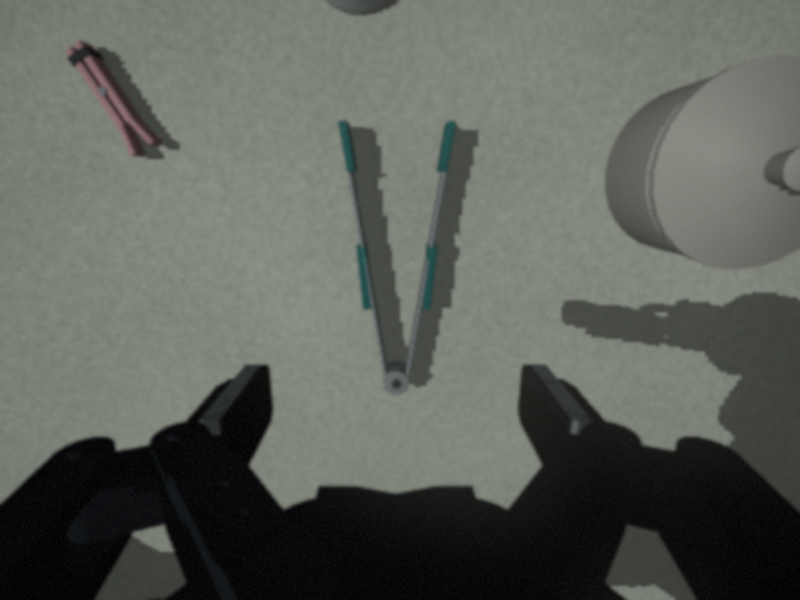

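Wrist view (800 px): hinge (396,382), jaw tips (343,123)/(450,123), sleeves centred (363,277)/(430,277), peg nose (77,46), peg tail midpoint (146,148).

Run:
```python
from geo import *;import json
np.set_printoptions(precision=4,suppress=True)
W=cam(json.load(open("pics/wrist1.json")));s=lambda u:(np.array(u)+.5)*.64-.5
P=dict(hinge=((396,382),.022,(342.4,243)),jawL=((343,123),.022,(328.2,168)),jawR=((450,123),.022,(356.2,168.4)),slL=((363,277),.021,(332.6,209.9)),slR=((430,277),.021,(352,210.2)),nose=((76,46),.013,(260.9,150.3)),tail=((146,148),.014,(273.4,173.7)))
R={}
for k,(u,z,t) in P.items():
    R[k]=ray(W,s(u),z);print(k,R[k],"tri w/top",*tri((W,s(u)),(T,t)))
m=(R["jawL"]+R["jawR"])/2;d=m-R["hinge"];d[2]=0
print("tong yaw",np.degrees(np.arctan2(d[1],d[0])),np.linalg.norm(d),"grip",R["hinge"]+.09*d/np.linalg.norm(d),"sleeve mid",(R["slL"]+R["slR"])/2)
d=R["nose"]-R["tail"];d[2]=0;print("peg yaw",np.degrees(np.arctan2(d[1],d[0])),np.linalg.norm(d),"origin",R["nose"]-.037*d/np.linalg.norm(d))
```

```text
hinge [ 0.3684 -0.2418  0.022 ] tri w/top [ 0.3698 -0.2414  0.0243] 0.3436094667915669
jawL [ 0.5658 -0.2111  0.022 ] tri w/top [ 0.5664 -0.2107  0.0192] 0.3071557588557521
jawR [ 0.5636 -0.2847  0.022 ] tri w/top [ 0.5628 -0.2835  0.0298] 0.3646201773631502
slL [ 0.4568 -0.2192  0.021 ] tri w/top [ 0.456  -0.2189  0.0176] 0.07658206637840463
slR [ 0.4552 -0.2702  0.021 ] tri w/top [ 0.4547 -0.2702  0.0184] 0.28754157562379046
nose [ 0.6207 -0.0327  0.013 ] tri w/top [ 0.621  -0.0316  0.0113] 0.23683824302821654
tail [ 0.5545 -0.068   0.014 ] tri w/top [ 0.5551 -0.0649  0.0084] 0.11538180683531586
tong yaw -1.791681095203159 0.19637061284455312 grip [ 0.4584 -0.2446  0.022 ] sleeve mid [ 0.456  -0.2447  0.021 ]
peg yaw 28.072756119524048 0.07502607089797343 origin [ 0.588  -0.0501  0.013 ]
```

```bash
python3 -m crank '[0,0,0,-0.002,-0.001,-0.036,100, 0,0,0,0,0,-0.036,100, 0,0,0,0,0,-0.036,100, 0,0,0,0,0,-0.036,100, 0,0,0,0,0,-0.026,100, 0,0,0,0,0,-0.013,100, 0,0,0,0,0,0,80, 0,0,0,0,0,0,70, 0,0,0,0,0,0,62, 0,0,0,0,0,0,56, 0,0,0,0,0,0,52, 0,0,0,0,0,0,49, 0,0,0,0,0,0,49, 0,0,0,0,0,0,49]' 20; python3 look.py 2 wrist,side
```

```text
time_s: 3.0
position: [0.4587, -0.2461, 0.0202]
tool_rot: [[-0.033, -0.999, 0.005], [-0.999, 0.033, -0.004], [0.004, -0.006, -1.0]]
ft_force: [1.7, 1.3, 13.0]
grip_width: 0.0422
3.0 [ 0.4587 -0.2461  0.0202] yawx -91.879356295054 z [ 0.0055 -0.0042 -1.    ] w 0.042239505168981804 F [ 1.7106  1.3266 13.0319] q [-41.272   34.8632  95.9167   0.0371  48.8272  50.5824]
```

```bash
python3 -m crank '[0,0,0,0,0,0.002,49, 0,0,0,0,0,0.002,49, 0,0,0,0,0,0,49]'; python3 look.py 3 wrist,side
python3 - <<'E'
import cv2,numpy as np
a=cv2.imread("pics/wrist3.png");b=cv2.imread("pics/side3.png")[120:220,240:380]
cv2.imwrite("pics/c3.png",np.hstack([cv2.resize(a,(420,315)),cv2.resize(b,(378,270),interpolation=2).copy() if 0 else cv2.resize(b,(380,315),interpolation=2)]))
E
```

```text
time_s: 3.4
position: [0.4571, -0.2449, 0.0219]
tool_rot: [[-0.032, -0.999, 0.001], [-0.999, 0.032, -0.001], [0.001, -0.001, -1.0]]
ft_force: [-0.3, 0.1, -1.7]
grip_width: 0.0419
3.4 [ 0.4571 -0.2449  0.0219] yawx -91.8504623563282 z [ 0.0006 -0.0007 -1.    ] w 0.04192442898081661 F [-0.2758  0.1446 -1.6719] q [-41.2745  34.6638  95.9167  -0.005   49.3669  50.5792]
```

View pics/c3.png

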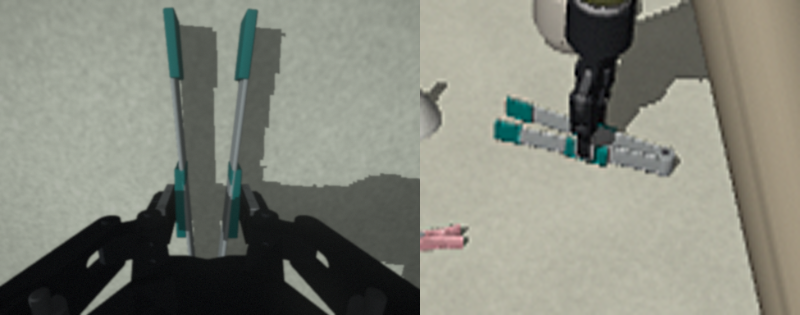

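Tongs gripped squarely mid-sleeve, half squeezed. The 13 N earlier was the fingertips touching the shelf at TCP z≈0.020, so the underside is now at TCP − 0.020. Lift and carry to above the peg.

```bash
python3 -m crank '[0,0,0,0,0,0.01,49, 0,0,0,0,0,0.025,49, 0,0,0,0,0,0.025,49, 0,0,0,0,0,0.025,49, 0,0,0,0,0,0.015,49, 0,0,0.03,0.003,0.010,0,49, 0,0,0.06,0.006,0.018,0,49, 0,0,0.08,0.008,0.024,0,49, 0,0,0.08,0.008,0.024,0,49, 0,0,0.08,0.008,0.024,0,49, 0,0,0.08,0.007,0.024,0,49, 0,0,0.06,0.006,0.018,0,49, 0,0,0.04,0.002,0.010,0,49, 0,0,0,0,0,0,49, 0,0,0,0,0,0,49]'; python3 look.py 4 wrist,side,top
```

```text
time_s: 5.0
position: [0.5048, -0.0929, 0.1211]
tool_rot: [[0.459, -0.888, -0.001], [-0.888, -0.459, 0.0], [-0.0, 0.0, -1.0]]
ft_force: [-0.1, -0.0, -1.6]
grip_width: 0.0421
5.0 [ 0.5048 -0.0929  0.1211] yawx -62.65947127475601 z [-0.0006  0.     -1.    ] w 0.04206460337160661 F [-0.1018 -0.0364 -1.618 ] q [-23.6532  25.6732  91.023   -0.0139  63.3329  39.0126]
```

View pics/wrist4b.png

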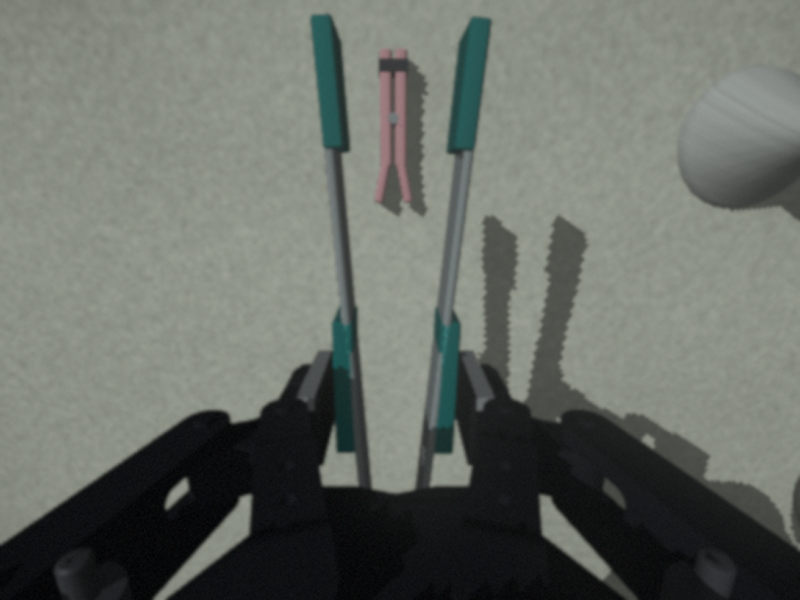

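Wrist view: peg lies between the open jaws, nose (393.5,50), tail (393.5,201); jaw tip outer corners (312,17)/(490,19), rear corners (324,150)/(473,152).

Run:
```python
from geo import *;import json
np.set_printoptions(precision=4,suppress=True)
W=cam(json.load(open("pics/wrist4.json")));s=lambda u:(np.array(u)+.5)*.64-.5
tcp=np.array([.5048,-.0929]);a=np.radians(-62.66+90);ex=np.array([np.cos(a),np.sin(a)]);ey=np.array([-ex[1],ex[0]])
def loc(u,z):
    p=ray(W,s(u),z);q=p[:2]-tcp;return p[:2],np.array([q@ex,q@ey])*1e3
for n,u,z in(("nose",(393.5,49),.0135),("tail",(393.5,201),.014),("rivet",(393.5,118),.014),("Ltip",(312,17),.123),("Rtip",(490,19),.123),("Lrear",(324,150),.123),("Rrear",(473,152),.123),("sL",(337,452),.121),("sR",(453,452),.121),("Ltipin",(329,16),.123),("Rtipin",(472,19),.123)):print(n,*loc(u,z))
print(tri((W,s((393.5,118))),(W,s((393.5,118))))[0] if 0 else "")
```

```text
nose [ 0.6213 -0.0314] [131.765    1.1277]
tail [ 0.5545 -0.0659] [56.5844  1.1564]
rivet [ 0.5925 -0.0463] [99.2778  1.139 ]
Ltip [ 0.5919 -0.0225] [109.7207  22.5787]
Rtip [ 0.6135 -0.0651] [109.2829 -25.2197]
Lrear [ 0.5627 -0.0394] [76.0264 20.9062]
Rrear [ 0.5822 -0.0781] [ 75.5064 -22.3977]
sL [ 0.4708 -0.0865] [-27.2567  21.2653]
sR [ 0.4902 -0.1239] [-27.2254 -20.8122]
Ltipin [ 0.5942 -0.0264] [109.9576  18.0064]
Rtipin [ 0.6112 -0.0608] [109.2797 -20.3837]
```

```bash
python3 -m crank '[0,0,0.009,0.0012,0.0021,-0.015,49, 0,0,0,0,0,-0.02,49, 0,0,0,0,0,-0.02,49, 0,0,0,0,0,-0.016,49, 0,0,0,0,0,-0.012,49, 0,0,0,0,0,-0.008,49, 0,0,0,0,0,-0.007,49, 0,0,0,0,0,0,49, 0,0,0,0,0,0,49]'; python3 look.py 5 wrist,side;  python3 - <<'E'
import cv2,numpy as np
a=cv2.imread("pics/wrist5.png")[0:260,150:360];b=cv2.imread("pics/side5.png")[150:230,210:330]
cv2.imwrite("pics/c5.png",np.hstack([cv2.resize(a,(420,520)),cv2.resize(b,(380,520*0+253),interpolation=2) if 0 else cv2.copyMakeBorder(cv2.resize(b,(380,253),interpolation=2),0,267,0,0,0)]))
E
```

```text
time_s: 6.05
position: [0.5065, -0.0907, 0.0236]
tool_rot: [[0.468, -0.884, 0.001], [-0.884, -0.468, -0.0], [0.0, -0.0, -1.0]]
ft_force: [0.0, 0.0, -1.2]
grip_width: 0.0418
6.05 [ 0.5065 -0.0907  0.0236] yawx -62.110498294352446 z [ 0.0005 -0.0002 -1.    ] w 0.04181905435388534 F [ 0.0251  0.0312 -1.1581] q [-23.3558  34.2395  96.4961  -0.0005  49.231   38.755 ]
```

View pics/c5.png

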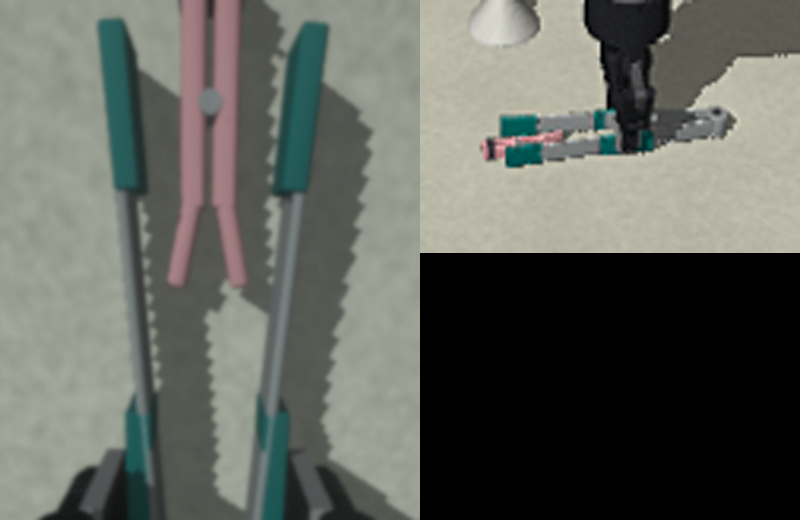

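Jaws straddle the peg symmetrically (jaw midline at 213, peg at 211) and end just ahead of the flare. Squeeze.

```bash
python3 -m crank '[0,0,0,0,0,0,46, 0,0,0,0,0,0,43, 0,0,0,0,0,0,40, 0,0,0,0,0,0,37, 0,0,0,0,0,0,34, 0,0,0,0,0,0,30, 0,0,0,0,0,0,25, 0,0,0,0,0,0,25, 0,0,0,0,0,0,25]' 22; python3 -m crank '[0,0,0,0,0,0.005,25, 0,0,0,0,0,0.01,25, 0,0,0,0,0,0.02,25, 0,0,0,0,0,0.025,25, 0,0,0,0,0,0.025,25, 0,0,0,0,0,0,25, 0,0,0,0,0,0,25]'; python3 look.py 6 wrist,side;  python3 - <<'E'
import cv2,numpy as np
a=cv2.imread("pics/wrist6.png")[0:260,150:360];b=cv2.imread("pics/side6.png")[120:220,210:330]
cv2.imwrite("pics/c6.png",np.hstack([cv2.resize(a,(400,495)),cv2.copyMakeBorder(cv2.resize(b,(400,333),interpolation=2),0,162,0,0,0)]))
E
```

```text
time_s: 7.05
position: [0.5063, -0.0906, 0.0233]
tool_rot: [[0.468, -0.884, 0.0], [-0.884, -0.468, -0.0], [0.0, -0.0, -1.0]]
ft_force: [0.0, -0.6, -1.4]
grip_width: 0.0325
time_s: 7.75
position: [0.5062, -0.0906, 0.1087]
tool_rot: [[0.468, -0.884, 0.001], [-0.884, -0.468, -0.0], [0.001, -0.001, -1.0]]
ft_force: [0.1, 0.7, -2.3]
grip_width: 0.0321
7.75 [ 0.5062 -0.0906  0.1087] yawx -62.10544478120947 z [ 0.0008 -0.0004 -1.    ] w 0.032115589008194396 F [ 0.0792  0.6576 -2.278 ] q [-23.3511  26.6799  91.8001  -0.0004  61.4676  38.7545]
```

View pics/c6.png

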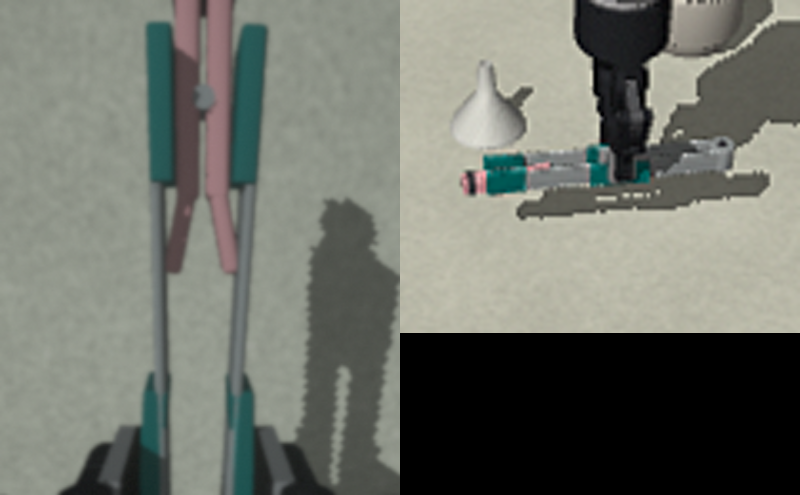

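Peg held (sleeves 32.1 mm, about 0.2 N+ more weight), level. Carry to above the slot.

```bash
python3 -m crank '[0,0,0,-0.001,0.008,0,25, 0,0,0,-0.002,0.016,0,25, 0,0,-0.005,-0.004,0.026,0,25, 0,0,-0.006,-0.005,0.033,0,25, 0,0,-0.006,-0.005,0.035,0,25, 0,0,-0.006,-0.005,0.035,0,25, 0,0,-0.006,-0.005,0.035,0,25, 0,0,-0.006,-0.005,0.035,0,25, 0,0,-0.006,-0.005,0.035,0,25, 0,0,-0.006,-0.005,0.035,0,25, 0,0,-0.006,-0.005,0.035,0,25, 0,0,-0.006,-0.004,0.030,0,25, 0,0,0,-0.003,0.020,0,25, 0,0,0,-0.002,0.014,-0.005,25, 0,0,0,0,0.007,-0.008,25, 0,0,0,0,0,-0.008,25, 0,0,0,0,0,0,25, 0,0,0,0,0,0,25, 0,0,0,0,0,0,25]'; python3 look.py 7 wrist,side,top
python3 - <<'E'
import cv2,numpy as np
A=np.zeros((600,800,3),np.uint8)
A[:,:400]=cv2.resize(cv2.imread("pics/wrist7.png")[0:330,150:370],(400,600))
A[:300,400:]=cv2.resize(cv2.imread("pics/side7.png")[230:335,170:310],(400,300),interpolation=2)
A[300:,400:]=cv2.resize(cv2.imread("pics/top7.png")[120:225,90:230],(400,300),interpolation=2)
cv2.imwrite("pics/c7.png",A)
E
```

```text
time_s: 9.75
position: [0.4506, 0.3078, 0.0875]
tool_rot: [[0.414, -0.91, 0.0], [-0.91, -0.414, 0.0], [0.0, -0.0, -1.0]]
ft_force: [-1.1, 0.5, -1.7]
grip_width: 0.0324
9.75 [0.4506 0.3078 0.0875] yawx -65.5532021174193 z [ 0.0003  0.0001 -1.    ] w 0.032434768523797154 F [-1.0534  0.4764 -1.7132] q [21.9011 30.8945 88.0628 -0.0024 61.0263 87.4555]
```

View pics/c7.png

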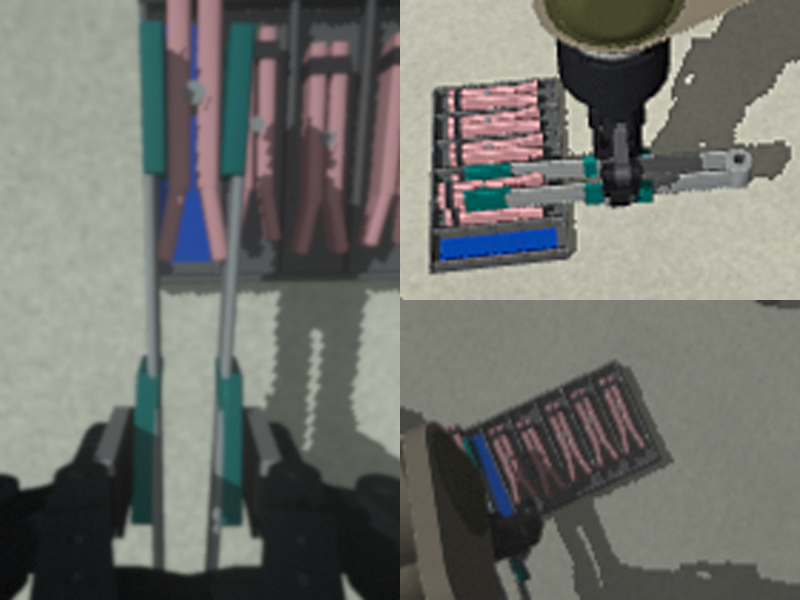

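View pics/wrist7b.png

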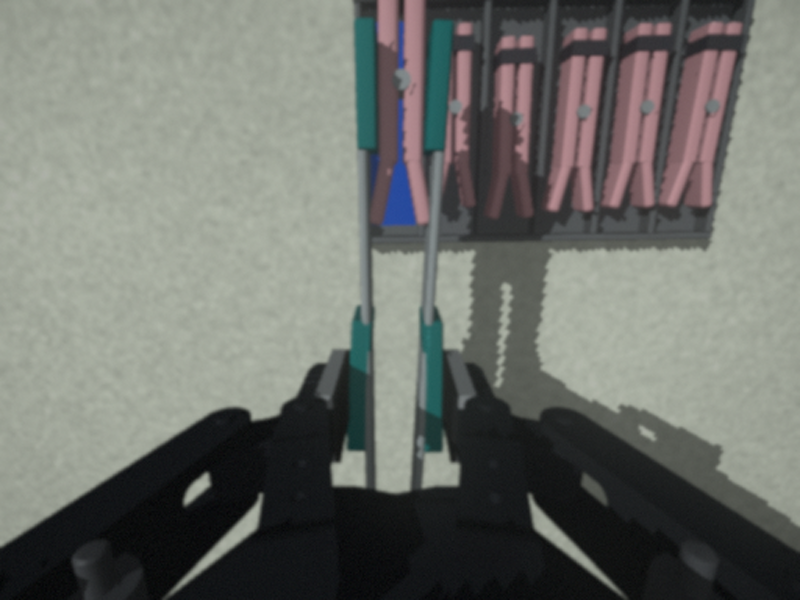

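Run:
```python
from geo import *;import json
np.set_printoptions(precision=4,suppress=True)
W=cam(json.load(open("pics/wrist7.json")));s=lambda u:(np.array(u)+.5)*.64-.5
r=lambda u,z:ray(W,s(u),z)
an=lambda d:np.degrees(np.arctan2(d[1],d[0]))
L,R=r((374,238),.012),r((711,236),.012);print("rear rim",L,R,np.linalg.norm(R-L),"tray yaw",an(R-L)+90)
L,R=r((357,2),.012),r((752,2),.012);print("front row2",L,R,np.linalg.norm(R-L))
a,b=r((752,2),.012),r((712,236),.012);print("right side yaw",an(a-b))
print("pad rear edge L..R",r((372,225),.004),r((414,225),.004))
# tray pegs: nose - tail at z=.017
for n,t in(((517,37),(509,217)),((584,28),(571,211)),((650,24),(631,206)),((720,23),(688,207))):
    d=r(n,.0165)-r(t,.017);print("peg yaw",an(d),np.linalg.norm(d))
t=r((399.5,222),.0785);m=r((401.5,3),.078);v=r((402,78),.078);print("held tail",t,"front",m,"rivet",v,"yaw",an(m-t))
d=(m-t);d[2]=0;d/=np.linalg.norm(d);print("origin from tail(38..40)",t+.039*d,"from rivet(4.5)",v-.0045*d)
```

```text
rear rim [0.4829 0.3341 0.012 ] [0.5526 0.1833 0.012 ] 0.16610758648074017 tray yaw 24.82443494900238
front row2 [0.5721 0.3812 0.012 ] [0.6422 0.2275 0.012 ] 0.1689274586439379
right side yaw 26.52296644358725
pad rear edge L..R [0.4874 0.3376 0.004 ] [0.4962 0.3182 0.004 ]
peg yaw 26.060984462023598 0.07562314737683971
peg yaw 26.764205995146717 0.07623417530475744
peg yaw 26.987113133171214 0.0754229663307041
peg yaw 25.006288867388673 0.07618963685086706
held tail [0.5006 0.3291 0.0785] front [0.5579 0.3548 0.078 ] rivet [0.5401 0.3464 0.078 ] yaw 24.11496853987686
origin from tail(38..40) [0.5362 0.3451 0.0785] from rivet(4.5) [0.536  0.3446 0.078 ]
```

```bash
python3 - <<'E'
from geo import *;import json
W=cam(json.load(open("pics/wrist7.json")));s=lambda u:(np.array(u)+.5)*.64-.5
for a,b in(((359,150),(207.8,295.8)),((355,18),(193.1,296.5))):print("jaw top (expect ~.089)",*tri((W,s(a)),(S,b)))
E
python3 -m crank '[0,0,0.007,-0.0005,0.0002,0,25, 0,0,0.007,-0.0005,0.0003,0,25, 0,0,0,0,0,0,25, 0,0,0,0,0,0,25, 0,0,0,0,0,0,25, 0,0,0,0,0,0,25]'; python3 look.py 8 wrist,side
python3 - <<'E'
import cv2,numpy as np
A=np.zeros((600,800,3),np.uint8)
A[:,:400]=cv2.resize(cv2.imread("pics/wrist8.png")[0:330,150:370],(400,600))
A[:300,400:]=cv2.resize(cv2.imread("pics/side8.png")[230:335,170:310],(400,300),interpolation=2)
A[300:,400:]=cv2.resize(cv2.imread("pics/side8.png")[130:270,150:337],(400,300))
cv2.imwrite("pics/c8.png",A)
E
```

```text
jaw top (expect ~.089) [0.51548069 0.34892631 0.09060697] 0.7584660447667211
jaw top (expect ~.089) [0.54486522 0.36240988 0.09285138] 0.1373350149108383
time_s: 10.5
position: [0.4493, 0.3089, 0.0873]
tool_rot: [[0.428, -0.904, 0.0], [-0.904, -0.428, -0.0], [0.0, 0.0, -1.0]]
ft_force: [0.1, -0.3, -1.6]
grip_width: 0.0318
10.5 [0.4493 0.3089 0.0873] yawx -64.68520704792513 z [ 0. -0. -1.] w 0.03181623470226891 F [ 0.0772 -0.3364 -1.5899] q [22.0684 30.8788 88.1433 -0.0013 60.9781 86.7543]
```

View pics/c8.png

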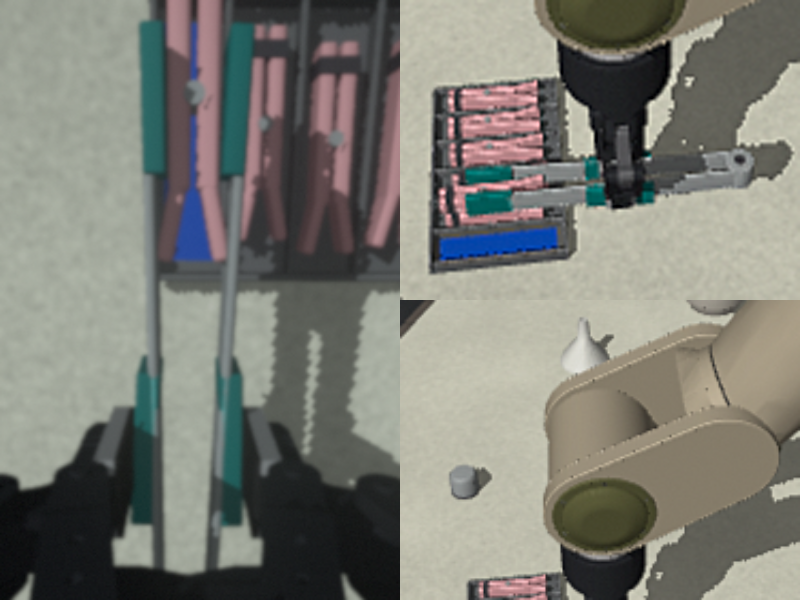

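Peg still held over the blue pad, aligned with the slot; cap and funnel in place. Handing in.

```bash
python3 -c "
from rig import *
print(max(abs(v) for v in observe()['qvel']));print(close_job())"
```

```text
0.08586832216704327
the job is handed in; nothing more can be done
None
```

I picked up the spring tongs by their sleeves, squeezed them on the wet peg and lifted it. I handed the job in at 10.5 s with the peg still held in the tongs above the empty slot; no verdict was reported. Only the tongs' jaws touched the peg.

Last checks:
- **Grip and stillness:** the sleeves were at 31.8 mm, against 32 mm expected on a peg. The fastest joint was moving below 0.1 deg/s.
- **Height and level:** the peg's underside was about 64 mm above the shelf, or 60 mm above the pad. The tool pointed straight down. Triangulated jaw tops were 2–4 mm higher than expected (91 mm rear, 93 mm tip against 89 mm), which is within or just over my pixel and calibration error.
- **Position and direction:** before the last small correction, the peg was within about 2.5 mm of the slot's middle and 1° of the tray's direction, nose the same way as the other five. I checked the correction by eye, not by measuring again. The tray's yaw read 24.5–26.5° by different features, and I used about 25°.
- **Things left alone:** the five tray pegs, cap and funnel looked unmoved in the last pictures. The pot was only partly in view, but nothing went near it.

One contact went beyond plan: while I gripped the tongs, the fingertips pressed on the shelf with about 13 N, so I raised them 4 mm.

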